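Shut down the pressure cooker and release its lid latch

ROBOT

A 6-joint arm with a two-finger parallel gripper is mounted at the origin on the work surface. World frame = base frame: x ahead of the robot, y to its left, z up, the work surface at z = 0. Lengths are in m, angles in rad, forces in N, time in s.
With the tool pointing down it reaches from about 0.3 to 0.875 m from the base axis. Payload 4.2 kg.
Tool frame: the origin (TCP) lies at the very end of the fingers, on their centre line; the grasp point (between the pads) lies 19 mm behind it (r.hold_point_z is the distance from the TCP to the grasp point, in m); z points along the fingers, x is the direction in which the jaws open and shut, and the axes are right-handed (so a half turn about z gives the same grasp; the last joint's range is limited). The gripper opens to 85 mm and grips with 20 to 120 N. Pads are 22 mm wide; open, the fingers measure 114 mm over their backs; the gripper's body (76 mm by 85 mm) begins 54 mm behind the grasp point. The pads swing forward as they close: fully open they stand 13 mm farther back than shut.
Start: joints at [-1.279, 0.32, 1.565, -0, 1.257, -0.02], TCP at [0.176, -0.547, 0.231] pointing down, gripper open.
Joint ranges: [-3.11, 3.11], [-0.84, 2.01], [0.21, 2.61], [-1.34, 4.49], [0.05, 2.63], [-2.56, 2.56]. Speed limits (rad/s): [2.57, 2.57, 3.14, 3.14, 3.14, 3.14].

INTERFACE

Orientations are given as a 3x3 rotation matrix whose columns are the frame's x, y, z axes.
In Python, from cell import r gives the robot as it stands.
- The arm moves only by the tool step_arm, never from a script. Its arguments are lists of equal length, an entry for each row: "claw": the gripper's target within -1 to 1 (fully open at 1, half-way at 0, shut at -1); "xyz": the shift along the tool's x, y, z in cm, a list of three; "dr": the turn, a rotation vector about the tool's x, y, z in degrees, a list of three. In form: {"claw": [claw, ...], "xyz": [[tx, ty, tz], ...], "dr": [[ax, ay, az], ...]}. A call has 1 to 8 rows; each row shifts and turns the commanded pose from where the row before left it, along the tool's axes as they then stand; what a row does not reach is not made up. A row lasts 1/10 s, in which the tool goes at most 50 mm and 8.59 degrees, less where a joint would pass 70% of its speed; a pose out of reach is approached as far as the arm can. A call with a gripper value outside its range is refused whole. The fingers move at their own pace and stop on an object; "force" is the grip in N (left out, the last holds). Time passes only in rows, so rows that do not move let the fingers close. It gives the time, the measured TCP pose, the force and the opening at its end, in the units of the state.
- r.observe(): the state, without advancing time (a new reading comes with each control period).
- r.capture(name): name is "scene" or "top" or "wrist"; returns the picture (384x512x3 uint8, red, green, blue); there is no depth.
- r.camera_model(name): a dict with "camera_matrix" (3x3 intrinsics, pixels), "camera_from_world" (4x4, takes a point from world to camera coordinates). Camera axes: x right, y up, looking along -z (the intrinsics and any distortion apply to the point x, -y, -z); pixel columns grow to the right and rows downward; lengths in m; the calibration is good to about 2 mm. The wrist camera is an equidistant fisheye: a pixel r from the principal point sees the ray r / f radians off the axis. A picture is of the moment at which its call begins: read the wrist's pose just before it. camera_model takes no time and is no camera call; for the wrist camera it gives the pose at the moment of the call.
- r.close_job(): hands the job in, once; it reports no verdict.
The state is a dict: "time": time; "joint_positions": joint angles; "joint_vel": joint speeds; "joint_torque": joint torques, N m; "tool_pos": TCP position; "ee_rot": TCP orientation; "wrist_force": force on the tool from outside, world axes, zero at the start; "torque": the same for the moment, N m; "finger_gap": opening from 0.0 (shut) to 1.0 (fully open).
Only numpy, scipy, OpenCV 4.12 (cv2) and the standard library are available. Lean on these libraries where they do the work, as an engineer would, in place of code of your own. Each camera call takes 0.05 s, during which the arm holds its last target. There are 200 camera calls.

TASK

The cooking is over: with closed fingers, press the long bar key of the kitchen timer right down to stop it, then tip the rocker on the socket block to off by pressing down the end that stands up, and only then push the steel latch on the cooker's handle all the way down and leave it down. Do not press the timer's round keys, do not lift, tip or push the timer away, and leave the weight and all the other things standing where they are. Finish clear of everything.

Things in the scene. Friction and masses are not known exactly. Their poses are not given: they have to be found in the camera images.
- timer: White loose kitchen timer lying flat, 84 (x) x 104 (y) x 28 mm tall, 250 to 500 g. Origin at the centre of its underside. Top face: near its -x edge a long bar key; towards its +x edge two small round keys with a dark display between them.
- bar_top (a point): Centre of the top face of the timer's long bar key (20 mm along the timer's x, 60 mm along y), 20 mm to the -x side of the timer's middle, 36 mm above the counter and 8 mm above the case. It is the stop key. z is up; x and y are the axes of the thing that carries it.
- timer_bar (a joint): Travel of the bar key (m): 0 up, 0.005 fully down; a spring pushes it back up (about 4 N at full depth).
- key_left (a joint): Travel of the small round key (16 mm across, top 34 mm above the counter) at x +24, y +34 mm from the timer's middle: 0 up, 0.004 down. It changes the set time; not to be pressed. Sprung.
- key_right (a joint): The same for the round key at x +24, y -34 mm from the timer's middle.
- switch_block: Grey socket block screwed to the counter, 134 (x) x 76 (y) x 42 mm tall. Origin at the centre of its underside. A round black plug (38 mm across, up to 68 mm high) sits in the socket in its +x half; the rocker is in its -x half, centred 28 mm to the -x side of the middle.
- rocker_raised_end (a point): Where to press the rocker: on top near the end away from the plug, which stands up now; on the block's centre line, 45 mm to the -x side of its middle, about 70 mm above the counter. The white rocker is 56 mm long (block's x), 32 mm wide, pivots across its middle; the half to press slopes 18 degrees up now and is level, 64 mm above the counter, once off. x and y are the block's axes.
- rocker (a joint): Angle of the rocker (rad): 0 on, with the end away from the plug standing up; 0.32 off, with that end fully down. It stays where it is left; about 2 to 3 N at that end tips it.
- cooker: Closed aluminium pressure cooker, 220 mm across, on a black induction plate (280 x 300 x 55 mm); neither can move. Origin at the centre of the pot's underside, 55 mm above the counter. The black lid handle points along its -x, 36 mm wide, reaching 245 mm from the middle; handle top 210 mm above the counter. The lid is domed, up to 212 mm, with a bare vent pipe in the middle up to 231 mm.
- latch_top (a point): Centre of the top of the steel lid latch, a ribbed push piece 32 (along the handle) x 26 mm on top of the handle near the lid, 140 mm from the cooker's middle; it stands 10 mm above the handle, about 220 mm above the counter. Axes as the cooker.
- latch (a joint): Travel of the lid latch (m): 0 up, 0.008 fully down (then 2 mm above the handle). It stays where it is pushed; takes about 3 N.
- weight: Bystander: the cooker's loose steel regulator weight, a stepped slug 32 mm across and 45 mm tall, standing between the timer and the socket block. Origin at the centre of its underside.
- funnel: Bystander: small aluminium funnel standing mouth down, 80 mm across and 80 mm tall. Origin at the centre of its underside.
- salt_cellar: Bystander: white ceramic salt cellar with a knobbed top, 76 mm across, 72 mm tall. Origin at the centre of its underside.
- mug: Bystander: white mug, 76 mm across, 85 mm tall, handle towards its own +y. Origin at the centre of its underside.
- jar: Bystander: amber glass jar with steel cap, 52 mm across, 75 mm tall. Origin at the centre of its underside.
- bowl: Bystander: terracotta bowl, 100 mm across, 42 mm tall. Origin at the centre of its underside.
Not all that is in view belongs to the job. Several things look just like the timer: the one meant starts farthest to the robot's right.

How it is judged:
On the way, in this order (a step that is already met when the one before it is completed fails the run):
1. the timer's bar key is pressed right down (more than 4 mm of its 5) (value of joint timer_bar above 0.004 m), for 0.05 s.
2. then the rocker is tipped to off (beyond 0.26 of 0.32 rad) (value of joint rocker above 0.26 rad), for 0.1 s.
3. then the lid latch is pushed down (value of joint latch above 0.0065 m), for 0.1 s.
At the end, for the whole second after the job is handed in: The rocker is off (beyond 0.26 of 0.32 rad), the lid latch is down (beyond 6.5 of 8 mm), the timer's bar key has sprung back up, the timer lies flat and still within 30 mm of where it was, and every bystander is within 20 mm of its start (value of joint rocker above 0.26 rad and value of joint latch above 0.0065 m and value of joint timer_bar below 0.0015 m and height (world z) of timer below 0.012 m and angle between timer's own z axis and vertical below 0.1 rad and linear speed of timer below 0.02 m/s and distance of timer from where it was at the start of the episode below 0.03 m and distance of each of weight, funnel, salt_cellar, mug, jar, bowl from where it was at the start of the episode below 0.02 m); the robot touches nothing.
It fails at once if a round key of the timer is pressed (more than 2 mm) (value of joint any of key_left, key_right above 0.002 m).
It fails at once if the timer is lifted more than 12 mm, tipped, or pushed more than 30 mm away (height (world z) of timer above 0.012 m or angle between timer's own z axis and vertical above 0.2 rad or distance of timer from where it was at the start of the episode above 0.03 m).
It fails at once if the weight or another bystander is lifted, knocked over or moved more than 20 mm (distance of any of weight, funnel, salt_cellar, mug, jar, bowl from where it was at the start of the episode above 0.02 m or angle between any of weight, funnel, salt_cellar, mug, jar, bowl's own z axis and vertical above 0.5 rad).
It also fails if it takes over 58 s, if anything falls off the work surface, if the arm or the gripper's body presses on something with over 40 N, if the wrist force passes 120 N, or if a joint passes its speed limit or range.

## Working session

There is one attempt and no reset: what is moved stays moved. The work goes in short steps, Python scripts to look and compute and a tool call to move; the robot and the scene stay as the last step left them, time stands still between calls to the robot, and variables do not carry over. Pictures are saved under pics/ and viewed, about 8 in all and at most 12, crops included, and the job is handed in when it is done.

Besides the shell and the picture viewer there is one more tool, called after "Call:" as name(argument=value, ...) on one line, values as JSON. step_arm: Moves the arm, as the interface text tells. Its arguments: {"type":"object","properties":{"claw":{"type":"array"},"xyz":{"type":"array"},"dr":{"type":"array"},"force":{"type":"number"}},"required":["claw","xyz","dr"]}

```bash
mkdir -p pics
python3 - <<'E'
from cell import r
import cv2
for n in("scene","top"):
    p=r.capture(n); cv2.imwrite(f"pics/{n}0.png",p[:,:,::-1])
    m=r.camera_model(n); print(n,m)
print(r.observe())
E
```

```text
scene {'camera_matrix': array([[354.68682126,   0.        , 250.72430188],
       [  0.        , 354.68682126, 195.97917636],
       [  0.        ,   0.        ,   1.        ]]), 'camera_from_world': array([[-0.47141079,  0.88174968, -0.01701058,  0.28893097],
       [-0.53733745, -0.27187579,  0.7983433 ,  0.11354097],
       [ 0.69931419,  0.38548807,  0.6019623 , -1.307369  ],
       [ 0.        ,  0.        ,  0.        ,  1.        ]])}
top {'camera_matrix': array([[454.29837026,   0.        , 251.48934202],
       [  0.        , 454.29837026, 196.28530044],
       [  0.        ,   0.        ,   1.        ]]), 'camera_from_world': array([[-0.02259183, -0.99972652,  0.00604147, -0.04180314],
       [ 0.99463768, -0.02186598,  0.10108297, -0.50900455],
       [-0.10092323,  0.00829273,  0.99485965, -1.55917413],
       [ 0.        ,  0.        ,  0.        ,  1.        ]])}
{'time': 0.1, 'joint_positions': array([-1.27901120e+00,  3.20226030e-01,  1.56552813e+00,  1.11734501e-05,
        1.25740228e+00, -1.99816735e-02]), 'joint_vel': array([-0.00054795, -0.00096869, -0.00234891,  0.00017908, -0.00092905,
       -0.00124709]), 'joint_torque': array([-6.39902100e-04, -4.16409731e+01, -2.34705108e+01,  7.49414482e-06,
        4.93118278e-03, -9.43755964e-06]), 'tool_pos': array([ 0.1762708 , -0.54687999,  0.23057867]), 'ee_rot': array([[ 3.06737110e-01, -9.51794175e-01, -4.39662953e-04],
       [-9.51792993e-01, -3.06737422e-01,  1.50074713e-03],
       [-1.56326346e-03, -4.18667211e-05, -9.99998777e-01]]), 'wrist_force': array([-0.10561206, -0.29092013,  0.08567605]), 'torque': array([ 0.05197328, -0.03590012,  0.03533596]), 'finger_gap': 0.9947483956137178}
```

View pics/top0.png

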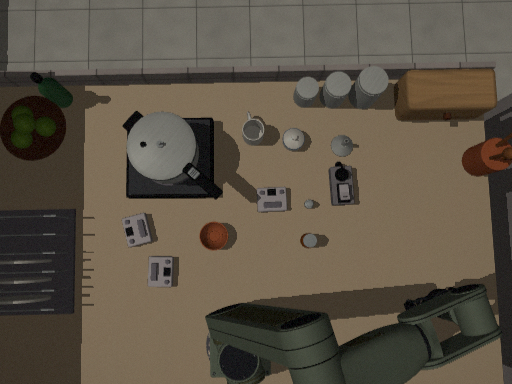

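View pics/scene0.png

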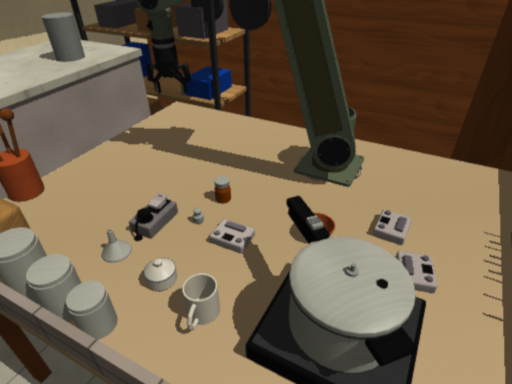

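The timer-like things are at top-view pixels (137,230), (160,271) and (272,199). Image right is world −y, the robot's right, so (272,199) is the one meant. I'll confirm it with an enlarged crop and measure at the same time.

```bash
cat > h.py <<'E'
import numpy as np, cv2
from cell import r
def ray(n,u,v,m=None):
    m=m or r.camera_model(n);K=m["camera_matrix"];T=m["camera_from_world"];R=T[:3,:3];c=-R.T@T[:3,3]
    x,y=(u-K[0,2])/K[0,0],(v-K[1,2])/K[1,1]
    if n=="wrist":
        th=np.hypot(x,y);s=np.sin(th)/th if th>1e-9 else 1.;d=np.array([x*s,-y*s,-np.cos(th)])
    else: d=np.array([x,-y,-1.])
    return c,R.T@d
def onz(n,u,v,z,m=None):
    c,d=ray(n,u,v,m);return c+d*(z-c[2])/d[2]
def px(n,p,m=None):
    m=m or r.camera_model(n);K=m["camera_matrix"];q=m["camera_from_world"]@np.r_[p,1]
    x,y,z=q[0],-q[1],-q[2]
    if n=="wrist":
        h=np.hypot(x,y);t=np.arctan2(h,z);x,y,z=x/h*t,y/h*t,1
    return K[0,0]*x/z+K[0,2],K[1,1]*y/z+K[1,2]
E
python3 - <<'E'
from h import *
p=cv2.imread("pics/top0.png")
a=cv2.resize(p[155:225,245:365],None,fx=6,fy=6,interpolation=cv2.INTER_CUBIC)
b=cv2.resize(p[105:205,115:235],None,fx=6,fy=6,interpolation=cv2.INTER_CUBIC)[:,:]
cv2.imwrite("pics/crop1.png",a);cv2.imwrite("pics/crop2.png",b)
for n,u,v,z in [("timer",272,199,.028),("bar",272,206,.036),("rocker",345,192,.067),("plug",342,173,.068),("latch",194,173,.22),("handleend",218,192,.21),("vent",163,145,.231),("weight",309,204,.045)]:print(n,onz("top",u,v,z).round(3))
E
```

```text
timer [ 0.497 -0.124  0.028]
bar [ 0.472 -0.123  0.036]
rocker [ 0.511 -0.372  0.067]
plug [ 0.577 -0.364  0.068]
latch [0.564 0.124 0.22 ]
handleend [0.505 0.051 0.21 ]
vent [0.651 0.216 0.231]
weight [ 0.475 -0.25   0.045]
```

View pics/crop1.png

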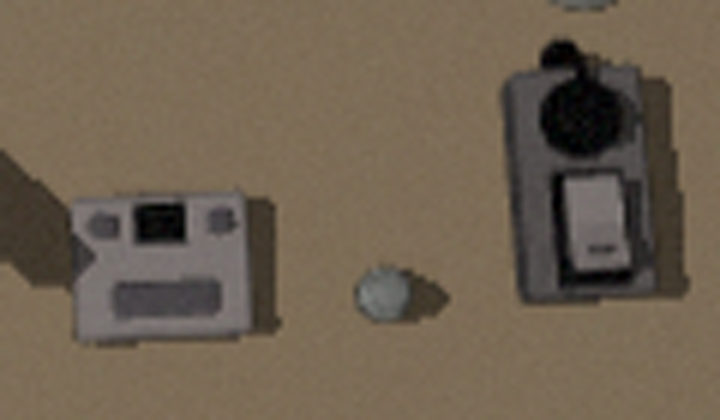

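View pics/crop2.png

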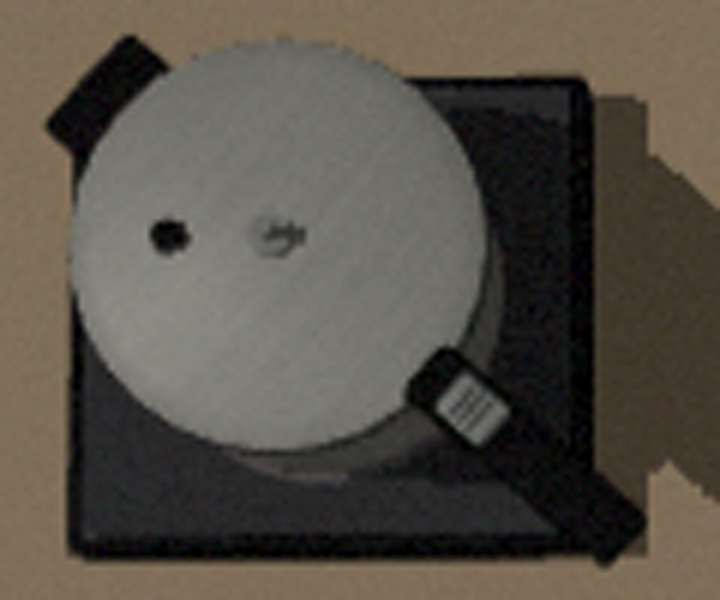

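The crop confirms the timer at (272,199). Its bar key is at about (272.6,204.6), on the near (−x) side, with the display and round keys on the far side. The block has its plug at the top and the rocker's raised end at the bottom, about (345.3,197). The latch is at about (193.4,172.6).

Run:
```python
from h import *
f=lambda n,u,v,z,o:print(n,onz("top",u/6+o[0]-.4,v/6+o[1]-.4,z).round(4))
A=(245,155);B=(115,105)
f("bar",168,300,.036,A);f("barL",113,300,.036,A);f("barR",222,300,.036,A);f("display",160,222,.029,A)
f("timer bl",78,340,.028,A);f("timer tr",242,192,.028,A)
f("rock end",609,272,.073,A);f("rock mark",602,248,.07,A);f("rock press",606,254,.07,A);f("plug",582,117,.068,A)
f("blk tl",505,78,.042,A);f("blk br",655,290,.042,A)
f("latch",473,408,.22,B);f("vent",275,236,.231,B);f("hend",625,542,.21,B)
```

```text
bar [ 0.4764 -0.1255  0.036 ]
barL [ 0.4771 -0.0937  0.036 ]
barR [ 0.4757 -0.1566  0.036 ]
display [ 0.5225 -0.1224  0.029 ]
timer bl [ 0.455  -0.0732  0.028 ]
timer tr [ 0.5392 -0.1707  0.028 ]
rock end [ 0.4837 -0.3728  0.073 ]
rock mark [ 0.4977 -0.3701  0.07  ]
rock press [ 0.4942 -0.3722  0.07  ]
plug [ 0.5731 -0.3624  0.068 ]
blk tl [ 0.6007 -0.3241  0.042 ]
blk br [ 0.4755 -0.4056  0.042 ]
latch [0.5653 0.1252 0.22  ]
vent [0.6547 0.2242 0.231 ]
hend [0.4957 0.0491 0.21  ]
```

Call:
step_arm(claw=[-1,-1,-1], xyz=[[0,0,0],[0,0,0],[0,0,0]], dr=[[0,0,6],[0,0,6],[0,0,6]])

```text
time: 0.4
tool_pos: [0.1763, -0.547, 0.2308]
ee_rot: [[-0.007, -1.0, -0.0], [-1.0, 0.007, 0.001], [-0.001, 0.0, -1.0]]
wrist_force: [0.4, -0.7, -0.5]
finger_gap: 0.514
```

Call:
step_arm(claw=[-1,-1,-1,-1,-1,-1,-1,-1], xyz=[[-3.8,-2.7,0],[-3.8,-2.7,0],[-3.8,-2.7,0],[-3.8,-2.7,0],[-3.8,-2.7,0],[-3.8,-2.7,0],[-3.8,-2.7,0],[-3.8,-2.7,0]], dr=[[0,0,0],[0,0,0],[0,0,0],[0,0,0],[0,0,0],[0,0,0],[0,0,0],[0,0,0]])

```text
time: 1.2
tool_pos: [0.3937, -0.242, 0.2311]
ee_rot: [[-0.003, -1.0, -0.0], [-1.0, 0.003, 0.0], [-0.0, 0.0, -1.0]]
wrist_force: [0.5, -0.7, -0.3]
finger_gap: 0.001
```

Call:
step_arm(claw=[-1,-1,-1,-1,-1,-1,-1], xyz=[[-3,-2.1,0],[-3,-2.1,0],[-3,-2.1,0],[-2.8,-2.1,0],[0,0,3],[0,0,3],[0,0,3]], dr=[[0,0,0],[0,0,0],[0,0,0],[0,0,0],[0,0,0],[0,0,0],[0,0,0]])

```text
time: 1.9
tool_pos: [0.4774, -0.1255, 0.1402]
ee_rot: [[-0.001, -1.0, 0.0], [-1.0, 0.001, -0.0], [0.0, -0.0, -1.0]]
wrist_force: [0.0, 0.2, -0.8]
finger_gap: -0.005
```

Run:
```python
from h import *
o=r.observe();print(o["tool_pos"],o["ee_rot"].round(3),o["finger_gap"],o["wrist_force"])
m=r.camera_model("wrist");p=r.capture("wrist")[:,:,::-1];cv2.imwrite("pics/w1.png",p)
import pickle;pickle.dump(m,open("w1.pkl","wb"))
print(px("wrist",[.4764,-.1255,.036],m),px("wrist",o["tool_pos"],m),m["camera_matrix"][0])
```

```text
[ 0.47738105 -0.12547687  0.14015852] [[-0.001 -1.     0.   ]
 [-1.     0.001 -0.   ]
 [ 0.    -0.    -1.   ]] -0.004957579234794473 [ 0.00269573  0.16790711 -0.83022748]
(np.float64(257.28571515590096), np.float64(188.66183437383424)) (np.float64(258.03191534161334), np.float64(245.69832241393505)) [297.31863964   0.         256.08729124]
```

View pics/w1.png

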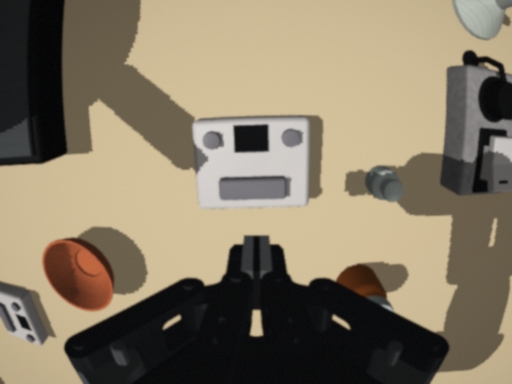

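The wrist view shows the bar at about (254,188), against a predicted (257,189), so it is within 3 mm. The fingers are shut and the bar is straight below them. I'll press now.

Call:
step_arm(claw=[-1,-1,-1,-1,-1], xyz=[[-0.2,0,4],[0,0,4],[0,0,1.6],[0,0,0.2],[0,0,0.2]], dr=[[0,0,0],[0,0,0],[0,0,0],[0,0,0],[0,0,0]])

```text
time: 2.45
tool_pos: [0.478, -0.1243, 0.0419]
ee_rot: [[-0.002, -1.0, 0.001], [-1.0, 0.002, -0.0], [0.0, -0.001, -1.0]]
wrist_force: [1.0, 0.1, -0.6]
finger_gap: -0.001
```

Call:
step_arm(claw=[-1,-1,-1,-1,-1,-1], xyz=[[0,0,0.2],[0,0,0.2],[0,0,0.2],[0,0,0.2],[0,0,0],[0,0,0]], dr=[[0,0,0],[0,0,0],[0,0,0],[0,0,0],[0,0,0],[0,0,0]])

```text
time: 3.05
tool_pos: [0.4779, -0.1242, 0.0337]
ee_rot: [[-0.002, -1.0, 0.001], [-1.0, 0.002, -0.0], [0.0, -0.001, -1.0]]
wrist_force: [0.9, 0.6, 2.3]
finger_gap: -0.0
```

Call:
step_arm(claw=[-1,-1,-1,-1], xyz=[[0,0,0.1],[0,0,0.1],[0,0,0.1],[0,0,0]], dr=[[0,0,0],[0,0,0],[0,0,0],[0,0,0]])

```text
time: 3.45
tool_pos: [0.478, -0.1242, 0.031]
ee_rot: [[-0.002, -1.0, 0.001], [-1.0, 0.002, -0.0], [0.0, -0.001, -1.0]]
wrist_force: [-0.7, -0.1, 7.9]
finger_gap: 0.004
```

Force has gone past the spring's 4 N at 31 mm, so the bar is at its stop. I'll lift and go over the rocker.

Call:
step_arm(claw=[-1,-1,-1,-1,-1,-1], xyz=[[0,0,0.1],[0,0,0],[0,0,-1],[0,0,-4],[0,0,-4],[0,0,-3]], dr=[[0,0,0],[0,0,0],[0,0,0],[0,0,0],[0,0,0],[0,0,0]])

```text
time: 4.05
tool_pos: [0.4771, -0.1239, 0.151]
ee_rot: [[-0.002, -1.0, -0.0], [-1.0, 0.002, 0.0], [-0.0, 0.0, -1.0]]
wrist_force: [-0.0, -0.2, 0.3]
finger_gap: -0.0
```

Call:
step_arm(claw=[-1,-1,-1,-1,-1,-1,-1,-1], xyz=[[4,-0.3,0],[4,-0.3,0],[4,-0.3,0],[4,-0.3,0],[4,-0.3,0],[4,-0.2,0],[0.7,0,0],[0,0,0]], dr=[[0,0,0],[0,0,0],[0,0,0],[0,0,0],[0,0,0],[0,0,0],[0,0,0],[0,0,0]])

```text
time: 4.85
tool_pos: [0.4929, -0.3716, 0.1482]
ee_rot: [[-0.004, -1.0, -0.002], [-1.0, 0.004, 0.002], [-0.002, 0.002, -1.0]]
wrist_force: [0.8, 0.4, 0.1]
finger_gap: 0.001
```

Run:
```python
from h import *
o=r.observe();print(o["time"],o["tool_pos"],o["wrist_force"])
m=r.camera_model("wrist");p=r.capture("wrist")[:,:,::-1];cv2.imwrite("pics/w2.png",p)
print(px("wrist",[.495,-.371,.07],m))
for e in(1e-2,):print(px("wrist",[.495,-.371-e,.07],m),px("wrist",[.495+e,-.371,.07],m))
```

```text
4.85 [ 0.49294736 -0.37161801  0.14824214] [0.79136513 0.37139855 0.10504783]
(np.float64(256.7975594790679), np.float64(194.98222816949908))
(np.float64(269.45526217215627), np.float64(194.94505689088416)) (np.float64(256.7636741125914), np.float64(182.86705843337597))
```

View pics/w2.png

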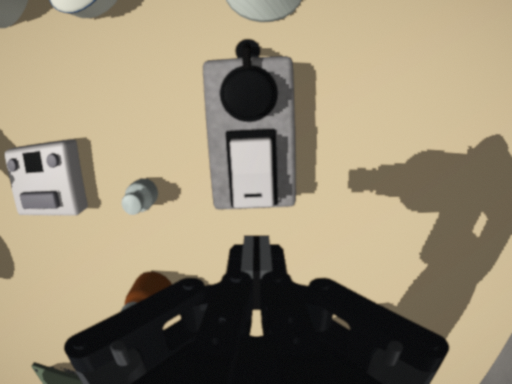

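The wrist view shows the raised end of the rocker with its edge at (254,207), so the press point is at about (253.5,194). That is within 3 mm of the prediction, and I'll shift y by 2.5 mm.

Call:
step_arm(claw=[-1,-1,-1,-1,-1,-1,-1,-1], xyz=[[-0.25,-0.15,3],[0,0,3],[0,0,0.8],[0,0,0.4],[0,0,0.3],[0,0,0.3],[0,0,0.3],[0,0,0]], dr=[[0,0,0],[0,0,0],[0,0,0],[0,0,0],[0,0,0],[0,0,0],[0,0,0],[0,0,0]])

```text
time: 5.7
tool_pos: [0.4955, -0.3689, 0.0689]
ee_rot: [[-0.002, -1.0, 0.001], [-1.0, 0.002, -0.001], [0.001, -0.001, -1.0]]
wrist_force: [-0.4, 0.1, 1.1]
finger_gap: 0.002
```

Call:
step_arm(claw=[-1,-1,-1,-1,-1], xyz=[[0,0,0.2],[0,0,0.2],[0,0,0.1],[0,0,0.1],[0,0,0]], dr=[[0,0,0],[0,0,0],[0,0,0],[0,0,0],[0,0,0]])

```text
time: 6.2
tool_pos: [0.4951, -0.3688, 0.0639]
ee_rot: [[-0.002, -1.0, 0.0], [-1.0, 0.002, -0.001], [0.001, -0.0, -1.0]]
wrist_force: [-3.6, 0.9, 11.5]
finger_gap: -0.001
```

Call:
step_arm(claw=[-1,-1,-1,-1,-1], xyz=[[0,0,0],[0,0,-1],[0,0,-4],[0,0,-4],[0,0,0]], dr=[[0,0,0],[0,0,0],[0,0,0],[0,0,0],[0,0,0]])

```text
time: 6.7
tool_pos: [0.4984, -0.3707, 0.1585]
ee_rot: [[-0.002, -1.0, 0.01], [-1.0, 0.002, -0.007], [0.007, -0.01, -1.0]]
wrist_force: [0.0, -0.2, 0.3]
finger_gap: 0.001
```

Run:
```python
from h import *
p=r.capture("wrist")[:,:,::-1];cv2.imwrite("pics/w3.png",cv2.resize(p[20:230,150:360],None,fx=2.5,fy=2.5))
print(r.observe()["tool_pos"])
```

```text
[ 0.49708386 -0.36959313  0.15556789]
```

View pics/w3.png

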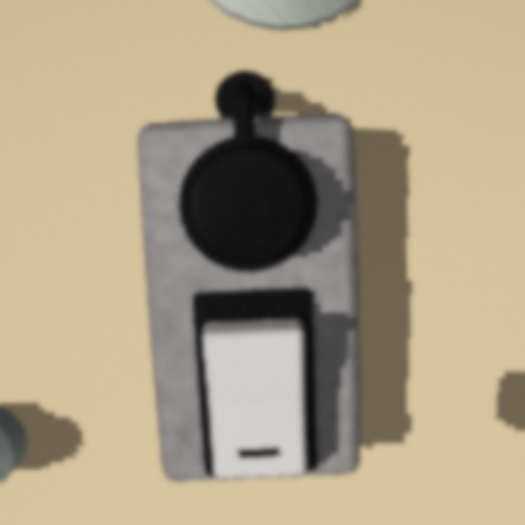

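The rocker has tipped: the end by the plug (pixel y≈325) now stands up and shows its side face. Next I go up and over to the latch.

Call:
step_arm(claw=[-1,-1,-1,-1,-1,-1,-1,-1], xyz=[[0,0,-4],[0,0,-4],[0,0,-4],[0,0,-2.5],[-4,-0.6,0],[-4,-0.6,0],[-4,-0.6,0],[-4,-0.6,0]], dr=[[0,0,0],[0,0,0],[0,0,0],[0,0,0],[0,0,0],[0,0,0],[0,0,0],[0,0,0]])

```text
time: 7.55
tool_pos: [0.5194, -0.2069, 0.2958]
ee_rot: [[-0.003, -1.0, -0.002], [-1.0, 0.003, 0.001], [-0.001, 0.002, -1.0]]
wrist_force: [0.1, -0.7, 0.3]
finger_gap: -0.0
```

Call:
step_arm(claw=[-1,-1,-1,-1,-1,-1,-1,-1], xyz=[[-4,-0.6,0],[-4,-0.6,0],[-4,-0.6,0],[-4,-0.6,0],[-4,-0.6,0],[-4,-0.6,0],[-4,-0.6,0],[-4,-0.3,0]], dr=[[0,0,0],[0,0,0],[0,0,0],[0,0,0],[0,0,0],[0,0,0],[0,0,0],[0,0,0]])

```text
time: 8.35
tool_pos: [0.5653, 0.1131, 0.2956]
ee_rot: [[-0.002, -1.0, -0.002], [-1.0, 0.002, -0.0], [0.0, 0.002, -1.0]]
wrist_force: [0.1, 0.2, -0.1]
finger_gap: -0.002
```

Call:
step_arm(claw=[-1,-1,-1], xyz=[[-1.4,0,0],[0,0,0],[0,0,0]], dr=[[0,0,0],[0,0,0],[0,0,0]])

```text
time: 8.65
tool_pos: [0.5652, 0.1244, 0.2965]
ee_rot: [[-0.002, -1.0, -0.002], [-1.0, 0.002, -0.001], [0.001, 0.002, -1.0]]
wrist_force: [-0.2, -1.1, 0.2]
finger_gap: -0.001
```

Run:
```python
from h import *
o=r.observe();print(o["time"],o["tool_pos"],o["wrist_force"])
m=r.camera_model("wrist");p=r.capture("wrist")[:,:,::-1];cv2.imwrite("pics/w4.png",p)
print(px("wrist",[.5653,.1252,.22],m))
for e in(1e-2,):print(px("wrist",[.5653,.1252+e,.22],m),px("wrist",[.5653+e,.1252,.22],m))
```

```text
8.65 [0.56518635 0.12442876 0.29649823] [-0.22808888 -1.05842015  0.19599833]
(np.float64(256.3296938552565), np.float64(198.11471335852724))
(np.float64(243.61802857828835), np.float64(198.13247498854284)) (np.float64(256.31679894257536), np.float64(185.9875417369464))
```

View pics/w4.png

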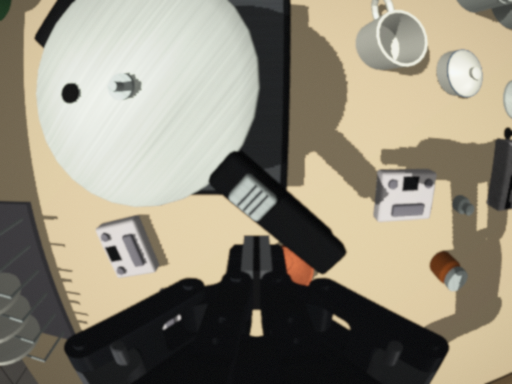

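The latch's ribbed top is at (252,198), against a predicted (256,198), so I'll shift 3.5 mm in +y and press.

Call:
step_arm(claw=[-1,-1,-1,-1,-1,-1,-1,-1], xyz=[[-0.35,0,3],[0,0,3],[0,0,0.8],[0,0,0.3],[0,0,0.3],[0,0,0.3],[0,0,0.2],[0,0,0]], dr=[[0,0,0],[0,0,0],[0,0,0],[0,0,0],[0,0,0],[0,0,0],[0,0,0],[0,0,0]])

```text
time: 9.5
tool_pos: [0.5659, 0.1288, 0.2189]
ee_rot: [[-0.002, -1.0, 0.002], [-1.0, 0.002, 0.0], [-0.0, -0.002, -1.0]]
wrist_force: [0.3, -0.5, 0.8]
finger_gap: -0.001
```

Call:
step_arm(claw=[-1,-1,-1,-1,-1,-1], xyz=[[0,0,0.2],[0,0,0.2],[0,0,0.2],[0,0,0.1],[0,0,0.1],[0,0,0]], dr=[[0,0,0],[0,0,0],[0,0,0],[0,0,0],[0,0,0],[0,0,0]])

```text
time: 10.1
tool_pos: [0.5659, 0.1288, 0.212]
ee_rot: [[-0.002, -1.0, 0.002], [-1.0, 0.002, 0.0], [-0.0, -0.002, -1.0]]
wrist_force: [-1.6, -0.4, 9.4]
finger_gap: 0.004
```

Call:
step_arm(claw=[-1,-1,-1], xyz=[[0,0,0.1],[0,0,0.1],[0,0,0]], dr=[[0,0,0],[0,0,0],[0,0,0]])

```text
time: 10.4
tool_pos: [0.566, 0.1288, 0.2119]
ee_rot: [[-0.002, -1.0, 0.004], [-1.0, 0.002, 0.0], [-0.0, -0.004, -1.0]]
wrist_force: [-4.3, -2.2, 18.1]
finger_gap: -0.002
```

Call:
step_arm(claw=[-1,-1,-1,-1,-1,-1,-1,-1], xyz=[[0,0,-1],[0,0,-4],[0,0,-4],[0,4,-1],[0,4,0],[0,4,0],[0,0,0],[0,0,0]], dr=[[0,0,0],[0,0,0],[0,0,0],[0,0,0],[0,0,0],[0,0,0],[0,0,0],[0,0,0]])

```text
time: 11.2
tool_pos: [0.445, 0.1292, 0.3085]
ee_rot: [[-0.002, -1.0, 0.001], [-1.0, 0.002, 0.0], [-0.0, -0.001, -1.0]]
wrist_force: [0.2, -0.2, 0.7]
finger_gap: 0.001
```

Run:
```python
from h import *
o=r.observe();print(o["time"],o["tool_pos"],o["wrist_force"])
s=r.capture("scene")[:,:,::-1];w=r.capture("wrist")[:,:,::-1]
cv2.imwrite("pics/end.png",np.hstack([cv2.resize(s[170:370,80:340],(400,308)),cv2.resize(w[0:240,:],(400,308),interpolation=cv2.INTER_AREA)]))
t=r.capture("top")[:,:,::-1];cv2.imwrite("pics/top1.png",cv2.resize(t[90:270,110:390],None,fx=2.8,fy=2.8))
```

```text
11.2 [0.44502106 0.12921562 0.3084835 ] [ 0.16395276 -0.22676049  0.66458212]
```

View pics/end.png

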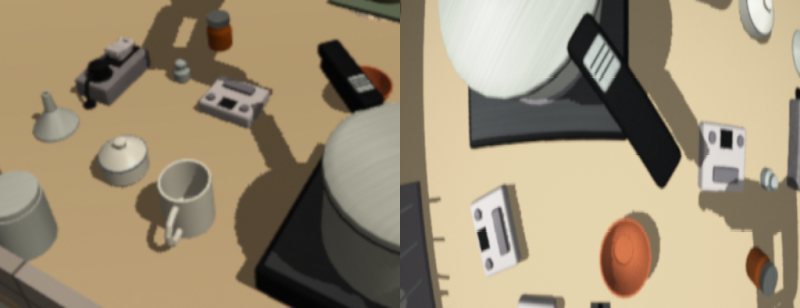

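The latch sits low on the handle, everything is standing in place, and the arm is clear at z = 0.31. I'm handing in.

Run:
```python
from h import *
a=cv2.imread("pics/top0.png")[175:220,255:295].astype(np.float32);b=r.capture("top")[175:220,255:295,::-1].astype(np.float32)
g=lambda i:cv2.cvtColor(i,cv2.COLOR_BGR2GRAY)
print("timer shift px",cv2.phaseCorrelate(g(a),g(b)))
print(r.close_job())
```

```text
timer shift px ((0.2510902147982641, 0.5892117330104902), 0.7957335617807176)
the job is handed in; nothing more can be done
None
```

With closed fingers I pressed the timer's bar key, then tipped the rocker, then pushed the latch down, and handed the job in at about 11 s. No verdict was reported.

| Step | Where the press ended | Force | Check afterwards |
|---|---|---|---|
| Bar key | fingertip at 31 mm, the bottom of its travel | 7.9 N, past the 4 N spring | springing back up not measured |
| Rocker | 64 mm, the height given for off | 11.5 N | wrist picture showed it tipped, with the plug end standing up |
| Latch | 212 mm, 2 mm above the handle | up to 18 N | last wrist view showed it low on the handle |

At the end the arm was clear of everything, with the tip at z = 0.31 m and wrist force under 1 N. The timer shifted by about 0.6 pixel (1–2 mm) between the first and last top views, which is within measurement noise. In the last pictures all the bystanders stood upright where they were. I checked them by eye only. No check failed or disagreed beyond 3–4 mm; the wrist-camera corrections were about 3 mm.

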